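# Line up the slotted disc and shoot its locking bar

### The job

Lock the small indexing fixture without grasping or lifting anything: with closed fingertips, push the disc's upright pin round until the slot across the disc lines up with the locking bar, which stays outside the disc meanwhile. Then push the bar by its upright lug straight through the slot, fully home, until the lug stands against the guide bridge. Leave the loose things around it where they are, and finish clear.

Things in the scene. Friction and masses are not known exactly. Their poses are not given: they have to be found in the camera images.
- lock_base: fixed steel fixture. Origin: on the worktop under the disc's axis; x along the bar's travel, z up. Pad 136 x 116 x 8 mm (x -58 to +78) carries the disc; a 52 mm wide, 8 mm thick tail (to x -215) has two side rails, tops 18 mm above the worktop, with a 17 mm channel between them on y = 0. Past the disc, at x +50 to +70, a keeper bridge 48 mm wide, top 30 mm above the worktop
- guide_stop (a point): on the fixture: centre of the top edge of the guide bridge's rear face, where the lug comes to rest. The bridge is 48 mm wide, spans x -72 to -54 mm in the fixture's frame, its top (this point) 30 mm above the worktop; the bar passes under it
- slot_disc (a joint): angle (rad) of the flat disc, 92 mm across, top 28 mm above the worktop, about its upright axis; grows clockwise seen from above, range -0.35 to 3.5. A 22 mm slot with flared mouths, open on top, runs right across: it lines up with the bar at 0 and, half a turn on, at 3.14; either will do. Starts between 0.55 and 2.6. Stays where left; 3 to 4 N at the pin turns it
- pin_top (a point): centre of the top of the disc's upright pin: round, 14 mm diameter (21 mm collar, 5 mm high, at its foot), 37 mm tall, top 65 mm above the worktop, 32 mm from the disc's axis, at right angles to the slot. At disc angle q it stands at x = -32 sin q, y = -32 cos q mm in the fixture's frame
- lock_bar: loose steel bar, 0.25 kg, 145 long, 14 wide, 12 mm high, lying in the channel with 1.5 mm play each side. Origin: middle of its underside (8 mm above the worktop), x towards its nose. Starts with the origin at x -137 to -124 mm in the fixture's frame, nose under the guide bridge short of the disc; fully home the lug touches the guide bridge, origin at x -11.5 mm. 1 to 4 N slides it
- lug_back (a point): centre of the rear face of the upright lug at the bar's tail, the face to push towards the bar's nose. The lug is 34 mm wide across the bar, 12 mm thick, from 20 to 62 mm above the worktop (this point: 45 mm above it, 72.5 mm behind the bar's middle)
- bar_nose (a point): centre of the bar's nose end, 72.5 mm ahead of the bar's origin and 6 mm above its underside; the nose is 10 mm wide
- nut: bystander: hex nut, 19 x 21 x 10 mm, lying on the far right corner of the fixture's pad (fixture frame about x 44, y -44 mm); origin at its underside
- bolt: bystander: hex bolt standing on its head, 21 mm wide, 48 mm tall, about 100 mm to the left (+y) of the disc's axis; origin at its underside
- nozzle: bystander: copper gas nozzle standing upright, 27 mm in diameter, 58 mm tall, beyond the fixture's keeper to the right (fixture frame about x 105, y -60 mm); origin at its underside
- tube: bystander: square tube offcut, 30 x 60 x 30 mm, beyond the fixture's keeper to the left (fixture frame about x 125, y 55 mm); origin at its underside
- punch: bystander: centre punch, 111 mm long, 11 mm thick, lying behind the fixture to the right

How it is judged (in metres and radians):
On the way:
1. the disc's slot is turned in line with the bar (within 0.25 rad) while the bar's nose is still short of the disc (x of bar_nose in the frame of lock_base below -0.044 m and (value of joint slot_disc between -0.25 and 0.25 rad or value of joint slot_disc between 2.89 and 3.39 rad)), for 0.2 s.
At the end, for the whole second after the job is handed in: the bar lies flat and at rest in its channel, through the disc's slot and fully home (its lug within 5 mm of the guide bridge), with the slot still in line (within 0.2 rad) (x of lock_bar in the frame of lock_base between -0.0165 and -0.006 m and y of lock_bar in the frame of lock_base between -0.006 and 0.006 m and z of lock_bar in the frame of lock_base below 0.012 m and angle between the x axis of lock_bar and the x axis of lock_base, either way round below 0.08 rad and (value of joint slot_disc between -0.2 and 0.2 rad or value of joint slot_disc between 2.94 and 3.34 rad) and linear speed of lock_bar below 0.01 m/s); the robot touches nothing.
It fails at once if the bar is lifted (more than 12 mm off its seat) (z of lock_bar in the frame of lock_base above 0.02 m or z of lug_back in the frame of lock_base above 0.057 m).
It fails at once if a loose thing beside the fixture is carried or knocked away (moved more than 20 mm) (distance of any of nut, bolt, nozzle, tube, punch from where it was at the start of the episode above 0.02 m).
It also fails if it takes over 50 s, if anything falls off the work surface, if the arm or the gripper's body presses on something with over 40 N, if the wrist force passes 120 N, or if a joint passes its speed limit or range.

### The arm

A 6-joint arm with a two-finger parallel gripper is mounted at the origin on a cart in front of the work surface, level with it; the furniture and walls round the work are solid. World frame = base frame: x ahead of the robot, y to its left, z up, the work surface at z = 0. Lengths are in mm, angles in rad, forces in N, time in s.
With the tool pointing down it reaches from about 300 to 775 mm from the base axis. Payload 14.6 kg.
Tool frame: the origin (TCP) lies between the finger pads; the fingertips stand 8 mm ahead of it and the grasp point (between the pads) lies 11 mm behind it; x points along the fingers, y is the direction in which the jaws open and shut, and the axes are right-handed (so a half turn about x gives the same grasp; the last joint's range is limited). The gripper opens to 94 mm and grips with 3 to 60 N. Pads are 16 mm wide; open, the fingers measure 119 mm over their backs; the gripper's body (75 mm by 177 mm) begins 78 mm behind the grasp point.
Start: joints at [-1.392, 0.3, 1.521, -0, 1.321, -0.067], TCP at [133.826, -533.46, 213.446] pointing down, gripper open.
Joint ranges: [-3.03, 3.03], [-0.79, 2.21], [0.23, 2.52], [-1.04, 4.18], [0, 3.07], [-2.55, 2.55]. Speed limits (rad/s): [2.22, 2.22, 2.57, 3.14, 3.14, 3.14].

### API

Orientations are given as [roll, pitch, yaw] about the fixed x, y, z axes, in that order (R = Rz(yaw) Ry(pitch) Rx(roll)).
In Python, from cell import telemetry, camera, calibration, order gives the robot as it stands.
- The arm moves only by the shell command python3 -m handwheel 'ROWS' [FORCE]. ROWS is JSON, a list of rows, each a list of 7 numbers: the turn, a rotation vector about the tool's x, y, z as a fraction of full scale, then the shift along the tool's x, y, z as a fraction of full scale, then the opening, from 0 (shut) to 1 (fully open). A call has 1 to 12 rows; each row is the pose to reach, as a shift and turn from the pose measured when the call began, along the tool's axes at that moment, turning the shorter way round; what a row does not reach only later rows make up. Full scale, the value 1, is 300 mm for a shift and pi rad for a turn. A row lasts 1/8 s, in which the tool goes at most 62.5 mm and 10.7 degrees, less where a joint would pass 70% of its speed; a pose out of reach is approached as far as the arm can. A call with a number of a shift or a turn outside -1 to 1 is refused whole. A call with a gripper value outside its range is refused whole. The fingers move at their own pace and stop on an object; FORCE is the grip in N (left out, the last holds). Time passes only in rows, so rows that repeat a pose let the fingers close. It gives the time, the measured TCP pose, the force and the opening at its end, in the units of the state.
- telemetry.read_state(): the state, without advancing time (a new reading comes with each control period).
- camera(name): name is "scene" or "top" or "wrist"; returns the picture (480x640x3 uint8, red, green, blue); there is no depth.
- calibration(name): a dict with "fov_y" (degrees; the focal length in pixels is half the picture's height over the tangent of half this angle, whatever the lens; pixels are square), "cx", "cy" (the principal point, pixels), "k1" (the pictures are not rectified: a ray, as slopes to the right and down, at radius r is drawn at 1 + k1 r^2 times it, then the intrinsics apply), "position" and "attitude" of the camera in the world. Camera axes: x right, y down, z forward; pixel columns grow to the right and rows downward; lengths in mm; the calibration is good to about 2 mm. A picture is of the moment at which its call begins: read the wrist's pose just before it. calibration takes no time and is no camera call; for the wrist camera it gives the pose at the moment of the call.
- order.sign_off(): hands the job in, once; it reports no verdict.
The state is a dict: "clock": time; "joints": joint angles; "qd": joint speeds; "effort": joint torques, N m; "eef_pos": TCP position; "eef_rot": TCP orientation; "wrist_force": force on the tool from outside, world axes, zero at the start; "moment": the same for the moment, N m; "finger_gap": finger opening in mm.
Only numpy, scipy, OpenCV 4.12 (cv2) and the standard library are available. Lean on these libraries where they do the work, as an engineer would, in place of code of your own. Each camera call takes 0.05 s, during which the arm holds its last target.

## Working session

There is one attempt and no reset: what is moved stays moved. The work goes in short steps, Python scripts to look and compute and a shell command to move; the robot and the scene stay as the last step left them, time stands still between calls to the robot, and variables do not carry over. Pictures are saved under pics/ and viewed, and the job is handed in when it is done.

```bash
ls; mkdir -p pics; python3 - <<'E'
from cell import telemetry,camera,calibration
import cv2
print(telemetry.read_state())
for n in("scene","top","wrist"):
    print(n,calibration(n)); cv2.imwrite(f"pics/{n}0.png",camera(n)[:,:,::-1])
E
```

```text
pics
{'clock': 0.0, 'joints': array([-1.39156863e+00,  3.00471398e-01,  1.52163251e+00,  9.18399461e-06,
        1.32071548e+00, -6.66121667e-02]), 'qd': array([ 2.16617874e-03,  1.17301771e-04, -6.74174333e-05,  1.76234403e-04,
        9.11695452e-04,  1.61663739e-03]), 'effort': array([ 3.81211576e-03, -5.31806195e+01, -3.52744603e+01,  7.08305812e-02,
        2.43988994e-02, -7.65982963e-05]), 'eef_pos': array([ 133.79714082, -533.18989134,  212.86441724]), 'eef_rot': array([-1.64465975,  1.56956956,  1.74277048]), 'wrist_force': array([ 0.57122421, -0.01525352,  0.48760546]), 'moment': array([ 0.00044636,  0.00347791, -0.0206765 ]), 'finger_gap': 94.26283762314118}
scene {'fov_y': 50.95642064142798, 'cx': 317.9972264206182, 'cy': 244.3268618990438, 'k1': -0.13868442463384872, 'position': array([224.2487497 , 752.74882889, 487.23126145]), 'attitude': array([-2.08534781e+00, -2.27149184e-04, -2.63925396e+00])}
top {'fov_y': 52.53940249837824, 'cx': 317.8702066325741, 'cy': 231.46867068383207, 'k1': 0.027702390909313746, 'position': array([557.941722  ,  97.64425873, 941.67338374]), 'attitude': array([-3.07723835,  0.0140619 , -1.59630034])}
wrist {'fov_y': 58.49564722895293, 'cx': 325.51053056214977, 'cy': 235.126241137727, 'k1': -0.044868180308009493, 'position': array([ 204.99721023, -515.66372771,  383.349552  ]), 'attitude': array([ 2.88262272e+00,  7.57680683e-04, -1.32492119e+00])}
```

View pics/scene0.png

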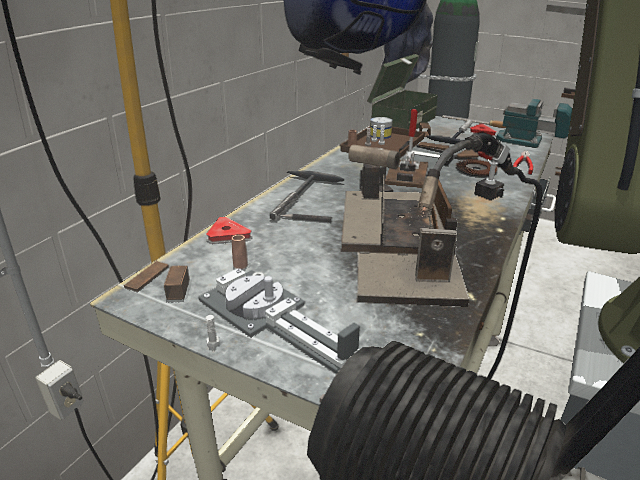

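View pics/top0.png

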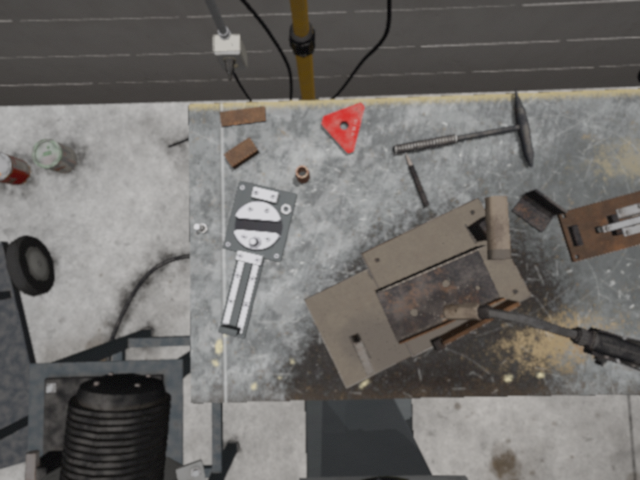

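View pics/wrist0.png

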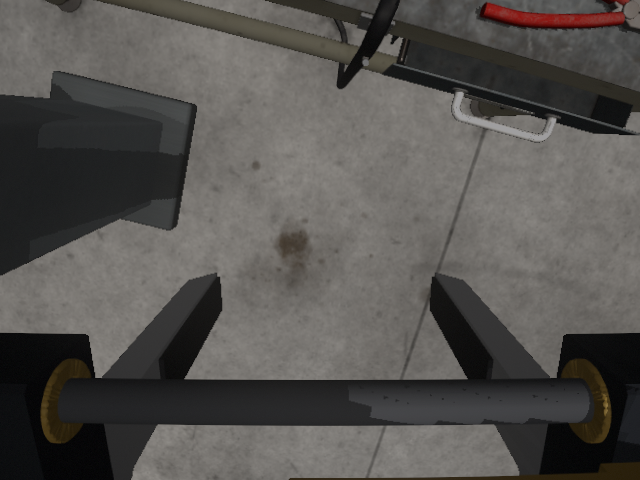

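```bash
cat > h.py <<'E'
import numpy as np,cv2
from scipy.spatial.transform import Rotation as R
from cell import telemetry,camera,calibration
def K(c):
    f=240/np.tan(np.radians(c['fov_y']/2)); return np.array([[f,0,c['cx']],[0,f,c['cy']],[0,0,1.]]),np.array([c['k1'],0,0,0,0.])
def rot(c): return R.from_euler('xyz',c['attitude']).as_matrix()
def cast(c,uv,z):
    k,d=K(c); p=cv2.undistortPoints(np.array(uv,float).reshape(-1,1,2),k,d).reshape(-1,2)
    r=np.c_[p,np.ones(len(p))]@rot(c).T
    return c['position']+r*((np.atleast_1d(z)-c['position'][2])/r[:,2])[:,None]
def proj(c,P):
    Rm=rot(c);k,d=K(c); rv=cv2.Rodrigues(Rm.T)[0]; return cv2.projectPoints(np.atleast_2d(P).astype(float),rv,-Rm.T@c['position'],k,d)[0].reshape(-1,2)
def shot(n,f,box=None,s=1):
    c=calibration(n); im=camera(n)[:,:,::-1].copy()
    np.save(f"pics/{f}.npy",im)
    o=im
    if box: x0,y0,x1,y1=box; o=cv2.resize(im[y0:y1,x0:x1],None,fx=s,fy=s,interpolation=cv2.INTER_CUBIC)
    cv2.imwrite(f"pics/{f}.png",o); return c,im
E
python3 - <<'E'
from h import *
im=cv2.imread("pics/top0.png")
cv2.imwrite("pics/topz.png",cv2.resize(im[170:345,185:325],None,fx=4,fy=4,interpolation=cv2.INTER_CUBIC)[:,:][0:600] if 0 else cv2.resize(im[172:342,185:325],None,fx=3.5,fy=3.5,interpolation=cv2.INTER_CUBIC))
im=cv2.imread("pics/scene0.png")
cv2.imwrite("pics/scenez.png",cv2.resize(im[225:385,170:380],None,fx=3.7,fy=3.7,interpolation=cv2.INTER_CUBIC))
E
```

```text
(no output)
```

View pics/topz.png

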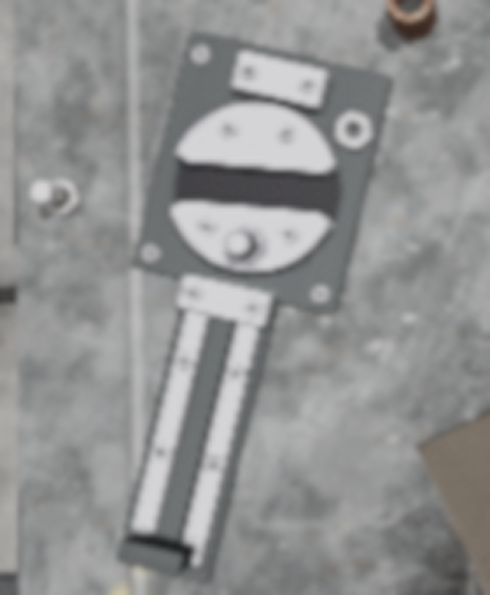

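View pics/scenez.png

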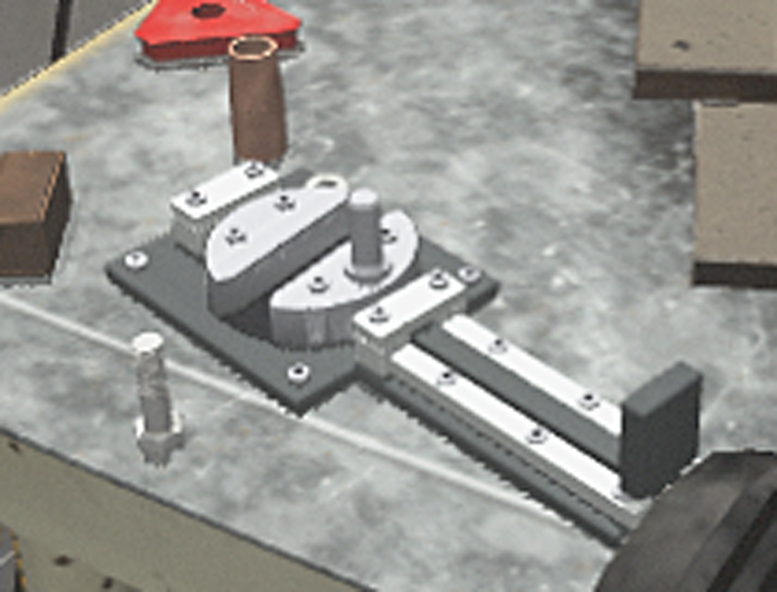

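```bash
python3 - <<'E'
from h import *
from scipy.optimize import least_squares
c=calibration("top")
# zoomed px, z, fixture xy
F=[((193,33),8,(78,58)),((392,75),8,(78,-58)),((340,312),8,(-58,-58)),((134,267),8,(-58,58)),
((183,276),30,(-54,24)),((273,294),30,(-54,-24)),((267,327),30,(-72,-24)),((177,308),30,(-72,24)),
((238,50),30,(70,24)),((328,72),30,(70,-24)),((322,108),30,(50,-24)),((231,88),30,(50,24)),((256,187),28,(0,0))]
uv=[((a+.5)/3.5+184.5,(b+.5)/3.5+171.5) for (a,b),_,_ in F]
W=cast(c,uv,[z for _,z,_ in F])[:,:2]; X=np.array([f for *_,f in F],float)
def f(p):
    C,S=np.cos(p[2]),np.sin(p[2]); return (X@np.array([[C,S],[-S,C]])+p[:2]-W)
s=least_squares(lambda p:f(p).ravel(),[500,200,0],loss='soft_l1',f_scale=2).x
print(s,np.round(f(s),1).tolist())
o=s[:2];C,S=np.cos(s[2]),np.sin(s[2]);M=np.array([[C,S],[-S,C]])
def q(a,b,z): 
    w=cast(c,[((a+.5)/3.5+184.5,(b+.5)/3.5+171.5)],z)[0,:2]; return w,M@(w-o)
for n,a,b,z in [("pin",240,243,65),("pinfoot",243,247,33),("lug tl",124,540,62),("lug bl",120,557,62),("lug br",184,573,62),("lug tr",190,555,62),("slotL",185,186,8),("slotR",330,190,8),("sUL",182,163,28),("sUR",338,174,28),("sLL",176,205,28),("sLR",330,214,28),("nut",353,130,18),("bolt",55,197,20)]: print(n,*np.round(q(a,b,z),1))
np.save("fix.npy",s)
E
```

```text
[632.22012403 222.86004561   6.03240642] [[1.8, 1.5], [-0.6, -1.1], [-2.3, 1.2], [-1.1, 0.8], [0.6, -2.3], [-0.4, -0.6], [-0.3, 0.3], [0.2, -1.3], [-0.6, -1.4], [0.8, 0.5], [0.9, 1.8], [0.6, -0.6], [-0.0, 0.8]]
pin [600.4 225.8] [-31.5  -5.1]
pinfoot [599.8 228.9] [-32.9  -2.2]
lug tl [450.  288.1] [-192.7   18. ]
lug bl [441.5 290.2] [-201.5   17.9]
lug br [432.6 257.6] [-202.   -15.9]
lug tr [441.6 254.4] [-192.5  -16.8]
slotL [635.4 263.9] [-7.1 40.6]
slotR [631.1 184. ] [  8.6 -37.9]
sUL [646.3 261.8] [ 4.  41.2]
sUR [638.1 177.7] [ 16.9 -42.3]
sLL [623.6 265.4] [-18.9  39. ]
sLR [616.6 182.4] [ -5.1 -43.1]
nut [662.8 169.8] [ 42.8 -43.8]
bolt [630.3 332.6] [-29.1 105.8]
```

```bash
cat >> h.py <<'E'
def fx(p):
    s=np.load("fix.npy"); C,S=np.cos(s[2]),np.sin(s[2]); p=np.asarray(p,float); return np.array([C*p[0]-S*p[1]+s[0],S*p[0]+C*p[1]+s[1]])
def tofx(w):
    s=np.load("fix.npy"); C,S=np.cos(s[2]),np.sin(s[2]); d=np.asarray(w)[:2]-s[:2]; return np.array([C*d[0]+S*d[1],-S*d[0]+C*d[1]])
def plan(pos,zang,st=None):
    """world TCP target, world angle (deg) of the tool z, tool x straight down -> 6 row numbers"""
    st=st or telemetry.read_state(); Rm=R.from_euler('xyz',st['eef_rot']).as_matrix()
    a=np.radians(zang); x=np.array([0,0,-1.]); z=np.array([np.cos(a),np.sin(a),0]); T=np.c_[x,np.cross(z,x),z]
    rv=R.from_matrix(Rm.T@T).as_rotvec()/np.pi; sh=Rm.T@(np.asarray(pos,float)-st['eef_pos'])/300
    return np.round(np.r_[rv,sh],4)
E
python3 - <<'E'
from h import *
st=telemetry.read_state(); Rm=R.from_euler('xyz',st['eef_rot']).as_matrix(); print(Rm.round(3))
b=fx((-50.7,11.3)); print(b, np.degrees(np.arctan2(Rm[1,2],Rm[0,2])))
for p,a in [((420,-300,320),-30),((520,0,320),0),((b[0],b[1],200),-54.5)]: print(plan(p,a), plan(p,np.degrees(np.arctan2(Rm[1,2],Rm[0,2]))))
E
```

```text
[[-0.     0.243 -0.97 ]
 [ 0.001 -0.97  -0.243]
 [-1.    -0.001 -0.   ]]
[585.91024076 246.38821407] -165.91786125506366
[-7.5510e-01 -3.0000e-04  1.0000e-04 -3.5610e-01 -5.2240e-01 -1.1146e+00] [ 0.0000e+00 -0.0000e+00  3.0000e-04 -3.5610e-01 -5.2240e-01 -1.1146e+00]
[-9.2180e-01 -4.0000e-04  0.0000e+00 -3.5540e-01 -1.4113e+00 -1.6812e+00] [ 0.0000e+00 -0.0000e+00  3.0000e-04 -3.5540e-01 -1.4113e+00 -1.6812e+00]
[-6.1900e-01 -3.0000e-04  2.0000e-04  4.5200e-02 -2.1541e+00 -2.0941e+00] [ 0.0000e+00 -0.0000e+00  3.0000e-04  4.5200e-02 -2.1541e+00 -2.0941e+00]
```

```bash
python3 - <<'E'
from h import *
def ray(c,uv):
    k,d=K(c);p=cv2.undistortPoints(np.array([[uv]],float),k,d).ravel();r=rot(c)@np.r_[p,1];return c['position'],r/np.linalg.norm(r)
ct,cs=calibration("top"),calibration("scene")
def tri(a,b):
    p,u=ray(ct,a);q,v=ray(cs,b);s=np.linalg.lstsq(np.c_[u,-v],q-p,rcond=None)[0];A=p+s[0]*u;B=q+s[1]*v;return ((A+B)/2).round(),np.linalg.norm(A-B).round(1)
print("pin",tri(((240.5)/3.5+184.5,243.5/3.5+171.5),(170+364/3.7,225+193/3.7)))
print("bellows tip",tri((115,378),(390,345)),tri((78,400),(318,420)))
print("torch",tri((490,312),(462,145)), tri((362,342),(438,232)), tri((500,198),(365,150)))
for z in(0,100,200,300,400):print(z,cast(ct,[(115,378),(490,312),(70,400),(165,380)],z).round().tolist())
E
```

```text
pin (array([600., 226.,  66.]), np.float64(0.2))
bellows tip (array([363., 417., 177.]), np.float64(54.7)) (array([358., 497., 155.]), np.float64(12.8))
torch (array([ 449., -162.,  186.]), np.float64(57.8)) (array([410.,  34., 103.]), np.float64(25.0)) (array([ 647., -201.,  133.]), np.float64(24.8))
0 [[350.0, 502.0, 0.0], [457.0, -214.0, 0.0], [312.0, 586.0, 0.0], [344.0, 407.0, 0.0]]
100 [[372.0, 459.0, 100.0], [468.0, -181.0, 100.0], [338.0, 535.0, 100.0], [366.0, 374.0, 100.0]]
200 [[394.0, 416.0, 200.0], [478.0, -148.0, 200.0], [364.0, 483.0, 200.0], [389.0, 341.0, 200.0]]
300 [[416.0, 373.0, 300.0], [489.0, -115.0, 300.0], [390.0, 431.0, 300.0], [412.0, 309.0, 300.0]]
400 [[438.0, 330.0, 400.0], [500.0, -82.0, 400.0], [416.0, 379.0, 400.0], [435.0, 276.0, 400.0]]
```

```bash
python3 -m handwheel '[[0,0,0,-0.15,0,0,0],[-0.02,0,0,-0.3,-0.04,-0.1,0],[-0.05,0,0,-0.4,-0.1,-0.23,0],[-0.08,0,0,-0.4,-0.15,-0.36,0],[-0.11,0,0,-0.4,-0.21,-0.5,0],[-0.14,0,0,-0.4,-0.27,-0.64,0],[-0.17,0,0,-0.4,-0.33,-0.77,0],[-0.19,0,0,-0.4,-0.39,-0.9,0],[-0.2,0,0,-0.4,-0.44,-1,0],[-0.2,0,0,-0.4,-0.44,-1,0]]' 10; python3 - <<'E'
from h import *
c,_=shot("scene","sc1")
for p,a in [((500,-60,320),-97),((520,0,320),-90)]: print(plan(p,a))
E
```

```text
clock: 1.4
eef_pos: [393.7, -331.2, 332.9]
eef_rot: [-2.111, 1.569, 1.907]
wrist_force: [-0.0, 0.1, -1.0]
finger_gap: 0.9
[-1.825e-01 -2.000e-04  3.000e-04  4.380e-02 -3.068e-01 -9.248e-01]
[-2.2140e-01 -3.0000e-04  3.0000e-04  4.4000e-02 -3.8380e-01 -1.1211e+00]
```

View pics/sc1.png

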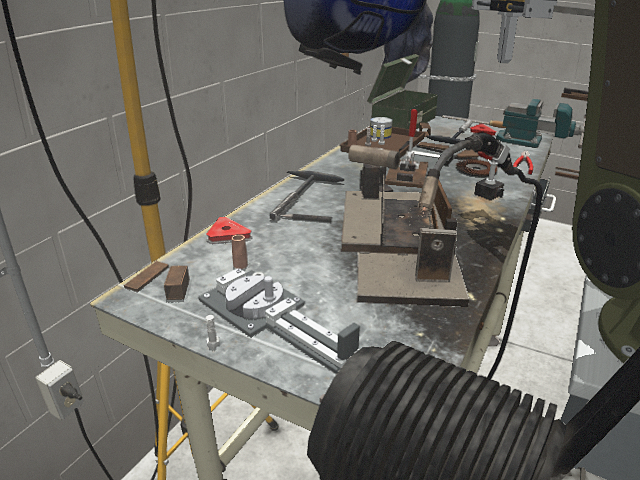

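```bash
python3 - <<'E'
from h import *
c=calibration("scene")
for uv in[(330,70),(290,20),(430,20),(400,80)]:
    k,d=K(c);p=cv2.undistortPoints(np.array([[uv]],float),k,d).ravel();r=rot(c)@np.r_[p,1]
    print(uv,[(c['position']+r*t).round().tolist() for t in(400,800,1200,1600)])
print(telemetry.read_state()['joints'])
shot("top","top1")
E
```

```text
(330, 70) [[417.0, 382.0, 413.0], [609.0, 11.0, 339.0], [802.0, -359.0, 265.0], [994.0, -730.0, 190.0]]
(290, 20) [[455.0, 379.0, 450.0], [687.0, 6.0, 413.0], [918.0, -367.0, 376.0], [1149.0, -741.0, 339.0]]
(430, 20) [[355.0, 323.0, 451.0], [485.0, -106.0, 416.0], [616.0, -536.0, 380.0], [746.0, -965.0, 344.0]]
(400, 80) [[365.0, 358.0, 406.0], [506.0, -36.0, 325.0], [647.0, -431.0, 244.0], [788.0, -825.0, 163.0]]
[-7.72964399e-01  1.56834842e-01  1.42229557e+00  3.27881636e-04
  1.56360968e+00 -7.75285655e-02]
```

View pics/top1.png

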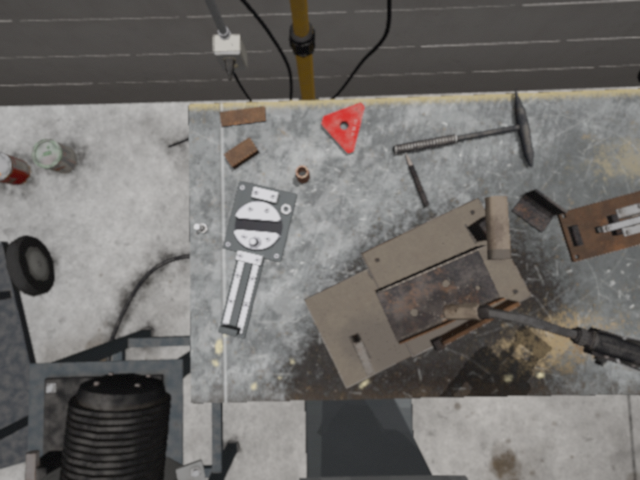

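```bash
python3 -m handwheel '[[-0.02,0,0,0,-0.03,-0.1,0],[-0.04,0,0,0,-0.07,-0.22,0],[-0.07,0,0,0,-0.11,-0.35,0],[-0.1,0,0,0,-0.16,-0.48,0],[-0.12,0,0,0,-0.2,-0.61,0],[-0.15,0,0,0.03,-0.25,-0.74,0],[-0.17,0,0,0.04,-0.29,-0.86,0],[-0.18,0,0,0.04,-0.31,-0.95,0]]'; python3 - <<'E'
from h import *
b=fx((-50.7,11.3))
for p,a in [((b[0]-10,b[1]-10,280),-54.5),((b[0],b[1],150),-54.5)]: print(plan(p,a))
E
```

```text
clock: 2.5
eef_pos: [504.0, -54.0, 321.0]
eef_rot: [-2.242, 1.57, 2.339]
wrist_force: [-0.2, -1.1, -0.1]
finger_gap: 0.2
[-2.389e-01 -4.000e-04  2.000e-04  1.374e-01  1.115e-01 -9.909e-01]
[-2.389e-01 -4.000e-04  2.000e-04  5.708e-01  1.407e-01 -1.028e+00]
```

```bash
python3 -m handwheel '[[-0.02,0,0,0,0.01,-0.1,0],[-0.05,0,0,0,0.02,-0.22,0],[-0.08,0,0,0,0.03,-0.35,0],[-0.11,0,0,0.03,0.05,-0.48,0],[-0.14,0,0,0.07,0.07,-0.61,0],[-0.17,0,0,0.12,0.09,-0.74,0],[-0.2,0,0,0.2,0.11,-0.86,0],[-0.22,0,0,0.28,0.12,-0.95,0],[-0.24,0,0,0.33,0.12,-1,0],[-0.24,0,0,0.33,0.12,-1,0]]'; python3 - <<'E'
from h import *
c,_=shot("wrist","w2"); np.save("pics/w2c.npy",c,allow_pickle=True); shot("top","top2"); print(c)
E
```

```text
clock: 3.75
eef_pos: [578.7, 238.2, 220.9]
eef_rot: [-2.209, 1.568, 3.126]
wrist_force: [-0.8, -0.7, 0.2]
finger_gap: 0.4
{'fov_y': 58.49564722895293, 'cx': 325.51053056214977, 'cy': 235.126241137727, 'k1': -0.044868180308009493, 'position': array([535.37194415, 298.05850088, 391.39183097]), 'attitude': array([2.88533021, 0.00350022, 0.62239998])}
```

View pics/w2.png

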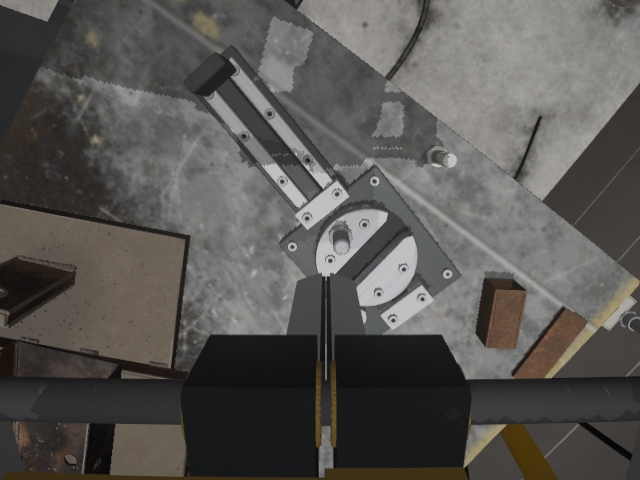

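View pics/top2.png

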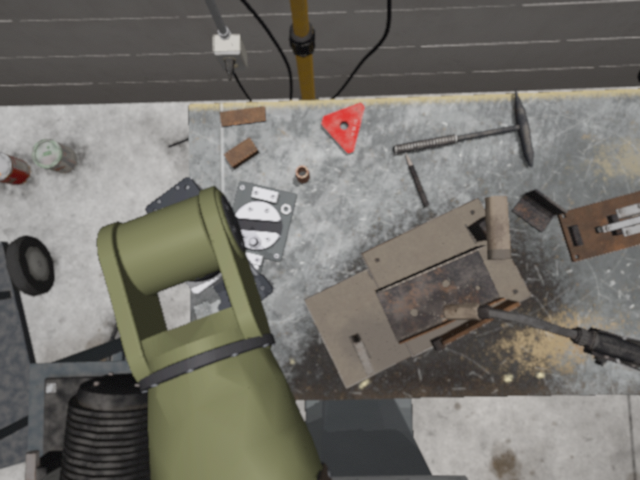

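```bash
python3 - <<'E'
from h import *
im=np.load("pics/w2.npy"); c=np.load("pics/w2c.npy",allow_pickle=True).item()
print(proj(c,[(363,417,177),(377,350,177),(377,350,100),(330,350,150),(400,372,130),(405,372,130)]).round())
cv2.imwrite("pics/w2z.png",cv2.resize(im[30:330,170:470],None,fx=2,fy=2,interpolation=cv2.INTER_CUBIC))
st=np.load("fix.npy")
pts=[(78,58,8),(78,-58,8),(-58,-58,8),(-58,58,8),(-54,24,30),(-54,-24,30),(-72,-24,30),(-72,24,30),(70,24,30),(70,-24,30),(50,24,30),(0,0,28),(-31.6,-5.1,65),(-202,17,62),(-202,-17,62),(-190,17,62),(-190,-17,62)]
for p in pts: print(p,((proj(c,[[*fx(p[:2]),p[2]]])[0]-[170,30])*2).round())
E
```

```text
[[ 158. -353.]
 [ 100. -191.]
 [ 164. -104.]
 [  48. -211.]
 [ 201. -143.]
 [ 209. -137.]]
(78, 58, 8) [586. 491.]
(78, -58, 8) [395. 632.]
(-58, -58, 8) [213. 431.]
(-58, 58, 8) [409. 270.]
(-54, 24, 30) [358. 333.]
(-54, -24, 30) [272. 403.]
(-72, -24, 30) [245. 372.]
(-72, 24, 30) [331. 301.]
(70, 24, 30) [529. 540.]
(70, -24, 30) [446. 602.]
(50, 24, 30) [503. 509.]
(0, 0, 28) [392. 459.]
(-31.6, -5.1, 65) [341. 437.]
(-202, 17, 62) [88. 51.]
(-202, -17, 62) [ 21. 114.]
(-190, 17, 62) [110.  77.]
(-190, -17, 62) [ 44. 140.]
```

View pics/w2z.png

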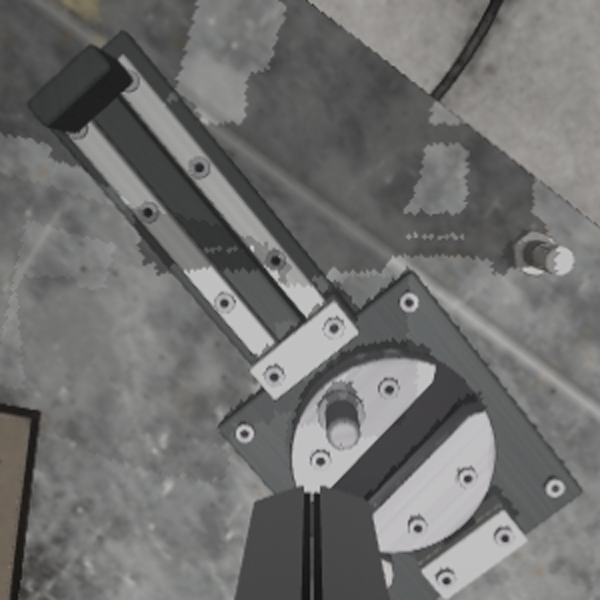

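```bash
python3 - <<'E'
from h import *
n=np.array([np.cos(np.radians(-40.1)),np.sin(np.radians(-40.1))])
b=fx((-31.6,-5.1)-25*n); print(plan((*b,50),-54.5))
E
```

```text
[ 3.000e-04 -3.000e-04 -1.000e-04  5.763e-01  3.430e-02 -9.500e-03]
```

```bash
python3 -m handwheel '[[0,0,0,0.1,0.034,-0.01,0],[0,0,0,0.25,0.034,-0.01,0],[0,0,0,0.38,0.034,-0.01,0],[0,0,0,0.48,0.034,-0.01,0],[0,0,0,0.55,0.034,-0.01,0],[0,0,0,0.576,0.034,-0.01,0],[0,0,0,0.576,0.034,-0.01,0]]'; python3 - <<'E'
from h import *
c,im=shot("wrist","w3",(170,30,470,330),2)
n=np.array([np.cos(np.radians(-40.1)),np.sin(np.radians(-40.1))])
for q in [1.41,1.2,1.0,.8,.6,.4,.2,0,-.1]:
    print(q,plan((*fx(np.array([-32*np.sin(q),-32*np.cos(q)])-15*n),50),-54.5)[3:])
E
```

```text
clock: 4.72
eef_pos: [586.1, 245.7, 50.8]
eef_rot: [2.233, 1.57, 1.282]
wrist_force: [-0.0, -0.2, 0.1]
finger_gap: 0.9
1.41 [ 0.0045 -0.0009  0.032 ]
1.2 [ 0.0044 -0.0136  0.0504]
1.0 [ 0.0044 -0.0219  0.0701]
0.8 [ 0.0044 -0.0261  0.0909]
0.6 [ 0.0044 -0.0261  0.1122]
0.4 [ 0.0044 -0.0219  0.1331]
0.2 [ 0.0044 -0.0136  0.1527]
0 [ 0.0044 -0.0015  0.1703]
-0.1 [0.0044 0.0057 0.1781]
```

View pics/w3.png

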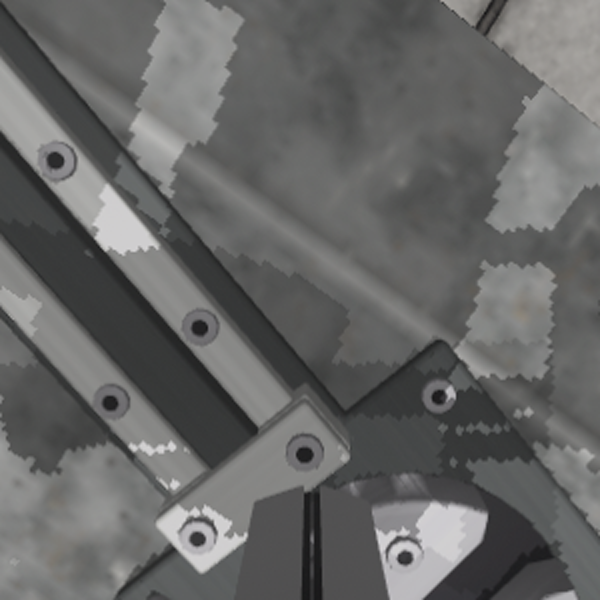

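```bash
python3 -m handwheel '[[0,0,0,0.004,0,0.015,0],[0,0,0,0.004,0,0.026,0],[0,0,0,0.004,-0.001,0.032,0],[0,0,0,0.004,-0.008,0.042,0],[0,0,0,0.004,-0.014,0.05,0],[0,0,0,0.004,-0.018,0.06,0],[0,0,0,0.004,-0.022,0.07,0],[0,0,0,0.004,-0.024,0.08,0],[0,0,0,0.004,-0.026,0.091,0],[0,0,0,0.004,-0.026,0.102,0],[0,0,0,0.004,-0.026,0.112,0]]'; python3 - <<'E'
from h import *
c,im=shot("wrist","w4")
shot("scene","sc4",(170,225,380,385),3.7)
n=np.array([np.cos(np.radians(-40.1)),np.sin(np.radians(-40.1))])
for q in [.6,.5,.4,.3,.2,.1,0,-.1]:
    print(q,plan((*fx(np.array([-32*np.sin(q),-32*np.cos(q)])-15*n),50),-54.5)[3:])
E
```

```text
clock: 6.15
eef_pos: [598.9, 214.0, 50.0]
eef_rot: [2.89, 1.569, 1.938]
wrist_force: [-4.4, 2.9, 0.3]
finger_gap: 0.7
0.6 [0.0001 0.0008 0.    ]
0.5 [0.0001 0.0024 0.0106]
0.4 [0.0001 0.0051 0.0209]
0.3 [0.0001 0.0087 0.0309]
0.2 [0.0001 0.0134 0.0405]
0.1 [0.0001 0.019  0.0496]
0 [0.0001 0.0254 0.0581]
-0.1 [0.0001 0.0327 0.0659]
```

View pics/w4.png

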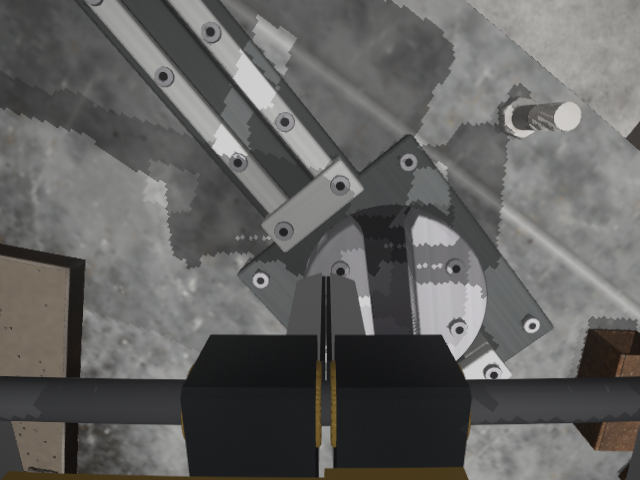

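View pics/sc4.png

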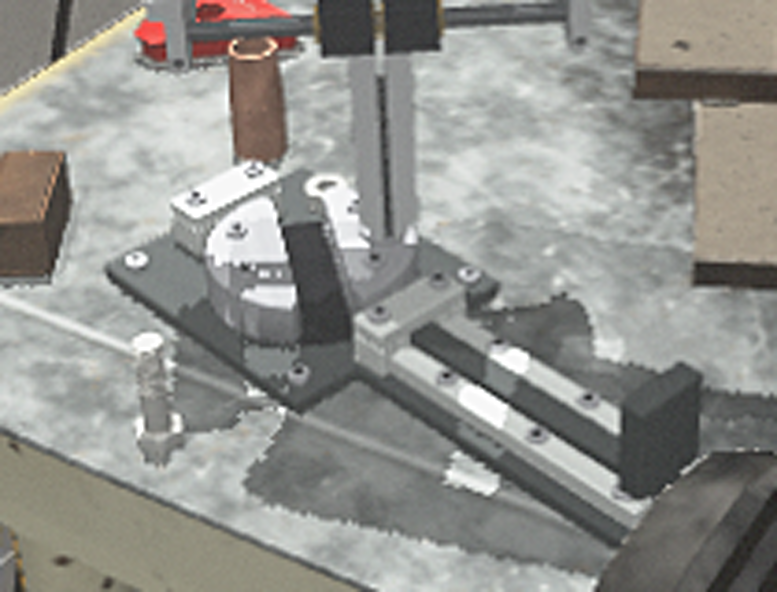

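```bash
python3 -m handwheel '[[0,0,0,0,0.002,0.011,0],[0,0,0,0,0.005,0.021,0],[0,0,0,0,0.009,0.031,0],[0,0,0,0,0.013,0.041,0],[0,0,0,0,0.019,0.05,0],[0,0,0,0,0.025,0.058,0],[0,0,0,0,0.025,0.058,0]]'; python3 - <<'E'
from h import *
c,im=shot("wrist","w5",(170,80,560,400),2); np.save("pics/w5c.npy",c,allow_pickle=True)
st=telemetry.read_state();print(tofx(st['eef_pos']))
shot("scene","sc5",(170,225,380,385),3.7)
E
```

```text
clock: 7.12
eef_pos: [616.0, 203.9, 50.1]
eef_rot: [1.823, 1.569, 0.871]
wrist_force: [-0.3, 0.4, -1.3]
finger_gap: 0.7
[-11.03981366 -22.41811717]
```

View pics/w5.png

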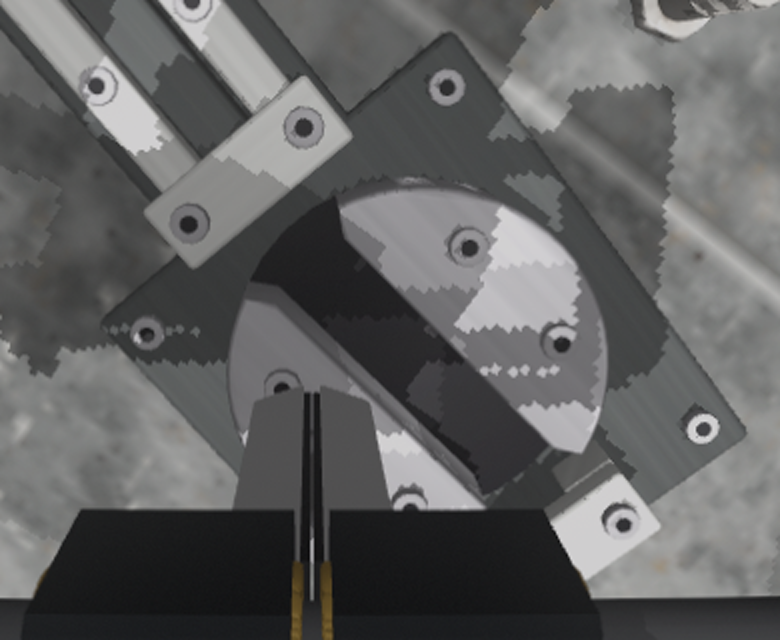

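View pics/sc5.png

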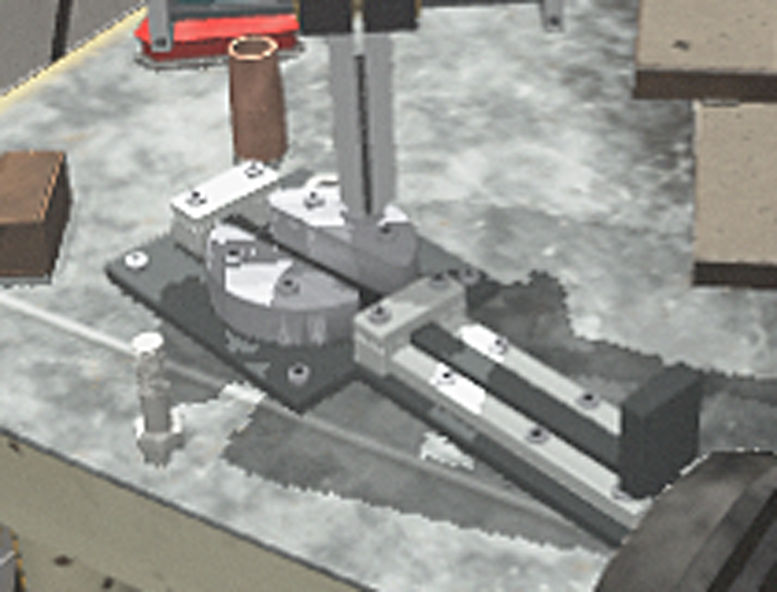

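```bash
python3 - <<'E'
from h import *
c=np.load("pics/w5c.npy",allow_pickle=True).item()
P=lambda a,b,z:tofx(cast(c,[((a+.5)/2+169.5,(b+.5)/2+79.5)],z)[0])
for a,b,z in[((345,238),(545,440),28),((285,290),(480,490),28),((312,80),(165,197),0),((303,77),(352,133),30),((145,213),(193,267),30),((352,133),(193,267),30)]:
    A,B=P(*a,z),P(*b,z); d=B-A; print(A.round(1),B.round(1),np.degrees(np.arctan2(d[1],d[0])).round(1))
E
```

```text
[-37.6   8.9] [32.  14.5] 4.6
[-37.2  -9.4] [32.3 -5.7] 3.1
[-69.2  25.7] [-71.3 -22. ] -92.5
[-70.8  24.5] [-54.9  25. ] 1.8
[-71.2 -21.5] [-55.1 -21.6] -0.2
[-54.9  25. ] [-55.1 -21.6] -90.3
```

```bash
python3 -m handwheel '[[0,0,0,0,-0.01,-0.03,0],[0,0,0,0,-0.03,-0.1,0],[0,0,0,-0.1,-0.03,-0.12,0],[0,0,0,-0.25,-0.03,-0.12,0],[0,0,0,-0.4,-0.03,-0.12,0],[0,0,0,-0.5,-0.03,-0.12,0]]'; python3 - <<'E'
from h import *
def ray(c,uv):
    k,d=K(c);p=cv2.undistortPoints(np.array([[uv]],float),k,d).ravel();r=rot(c)@np.r_[p,1];return c['position'],r/np.linalg.norm(r)
ct,cs=calibration("top"),calibration("scene")
def tri(a,b):
    p,u=ray(ct,a);q,v=ray(cs,b);s=np.linalg.lstsq(np.c_[u,-v],q-p,rcond=None)[0];A=p+s[0]*u;B=q+s[1]*v;return ((A+B)/2).round(),np.linalg.norm(A-B).round(1)
for b in [(330,380),(345,400),(360,370),(320,440)]: print(b,tri((118,378),b))
c,im=shot("wrist","w6"); np.save("pics/w6c.npy",c,allow_pickle=True)
st=telemetry.read_state();print(tofx(st['eef_pos']),st['joints'])
E
```

```text
clock: 7.98
eef_pos: [587.4, 228.3, 202.9]
eef_rot: [1.415, 1.566, 0.464]
wrist_force: [-0.5, -0.5, 0.6]
finger_gap: 0.2
(330, 380) (array([382., 438., 139.]), np.float64(3.2))
(345, 400) (array([371., 443., 121.]), np.float64(11.5))
(360, 370) (array([371., 428., 149.]), np.float64(25.3))
(320, 440) (array([374., 464.,  84.]), np.float64(12.1))
[-43.87748317  -5.36957034] [ 3.12166965e-01  4.82603494e-01  1.28526439e+00  7.63952059e-04
  1.36442572e+00 -3.07587132e-01]
```

View pics/w6.png

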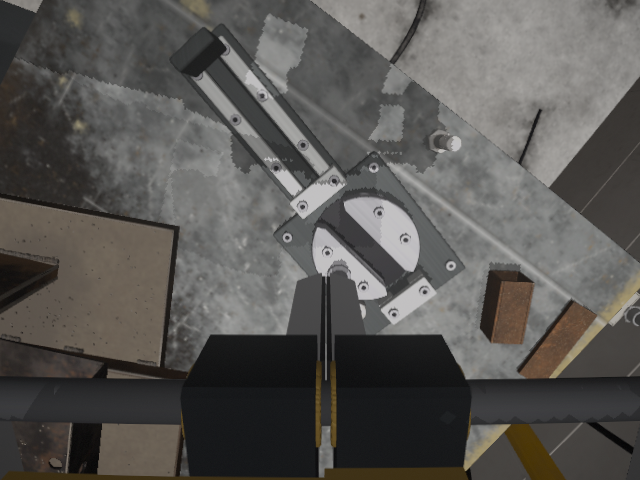

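```bash
python3 - <<'E'
from h import *
c=np.load("pics/w6c.npy",allow_pickle=True).item(); im=np.load("pics/w6.npy")
cv2.imwrite("pics/w6z.png",cv2.resize(im[10:110,150:270],None,fx=5,fy=5,interpolation=cv2.INTER_CUBIC))
E
```

View pics/w6z.png

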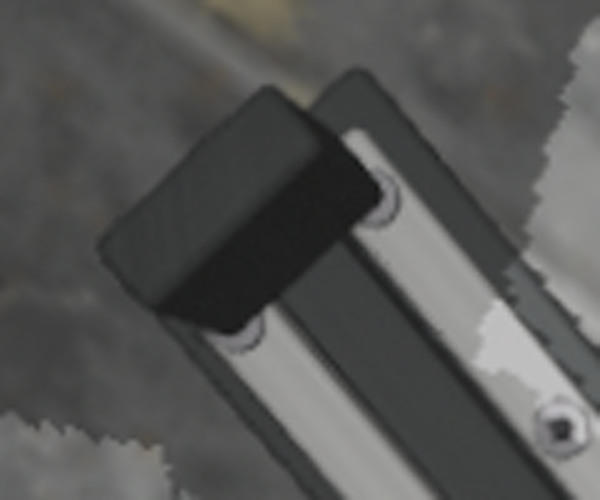

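```bash
python3 - <<'E'
from h import *
c=np.load("pics/w6c.npy",allow_pickle=True).item()
for a,b in[(99,248),(267,86),(160,308),(322,142)]: print(tofx(cast(c,[((a+.5)/5+149.5,(b+.5)/5+9.5)],62)[0]).round(1))
for x in(-228,-212): print(plan((*fx((x,-9)),170),-14.4-20),plan((*fx((x,-9)),42),-34.4))
E
```

```text
[-203.1  -12.7]
[-203.    19.2]
[-192.   -11.8]
[-193.   20.]
[-0.1117  0.0012 -0.0027  0.1173 -0.4059 -0.4617] [-0.1117  0.0012 -0.0027  0.544  -0.4098 -0.4626]
[-0.1117  0.0012 -0.0027  0.1177 -0.3715 -0.4209] [-0.1117  0.0012 -0.0027  0.5444 -0.3754 -0.4218]
```

```bash
python3 -m handwheel '[[-0.02,0,0,0,-0.06,-0.07,0],[-0.05,0,0,0,-0.16,-0.18,0],[-0.08,0,0,0,-0.26,-0.3,0],[-0.1,0,0,0,-0.36,-0.4,0],[-0.11,0,0,0.03,-0.41,-0.465,0],[-0.112,0,0,0.1,-0.412,-0.468,0],[-0.112,0,0,0.11,-0.412,-0.468,0]]'; python3 - <<'E'
from h import *
c,im=shot("wrist","w7"); shot("scene","sc7"); shot("top","top7",(0,150,400,450),2)
st=telemetry.read_state();print(tofx(st['eef_pos']),st['joints'])
print(plan((*fx((-230,-9)),38),-34.4))
E
```

```text
clock: 8.9
eef_pos: [405.7, 271.2, 171.3]
eef_rot: [0.963, 1.563, 0.364]
wrist_force: [0.7, 0.9, 0.5]
finger_gap: 0.5
[-230.37162213   -9.06150445] [ 5.13798339e-01  1.98183717e-01  1.74730193e+00 -1.28431702e-03
  1.18623483e+00 -4.56826675e-01]
[ 2.000e-04  1.700e-03 -2.700e-03  4.488e-01 -3.100e-03 -1.300e-03]
```

View pics/w7.png

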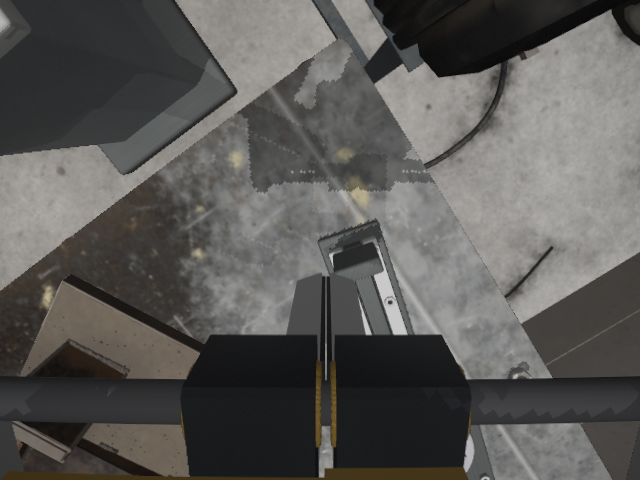

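View pics/sc7.png

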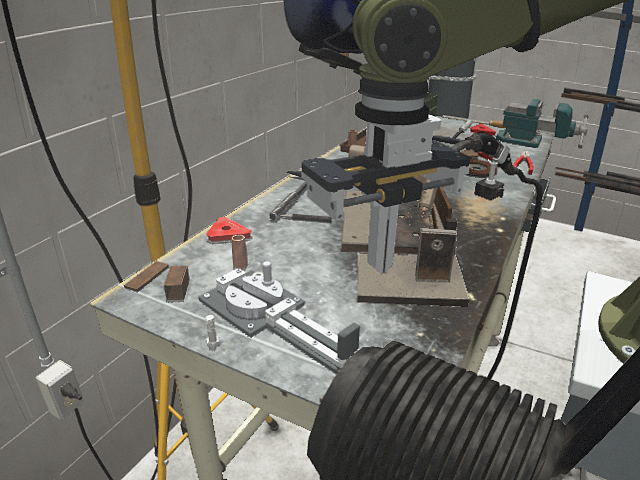

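View pics/top7.png

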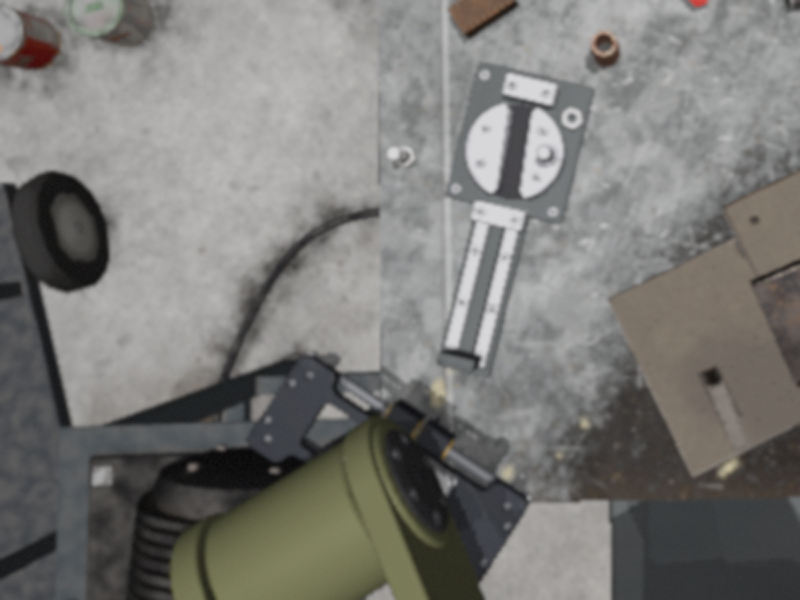

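```bash
python3 - <<'E'
from h import *
c=calibration("wrist"); print(c['position'])
for z in(35,100,150,200): print(z,cast(c,[(380,10),(415,45),(440,75),(500,65),(560,40),(620,5)],z).round()[:,:2].tolist())
E
```

```text
[343.41049221 312.13423746 342.60907677]
35 [[307.0, 384.0], [338.0, 391.0], [364.0, 396.0], [381.0, 433.0], [390.0, 476.0], [393.0, 522.0]]
100 [[314.0, 369.0], [339.0, 375.0], [360.0, 378.0], [373.0, 408.0], [380.0, 441.0], [382.0, 477.0]]
150 [[320.0, 357.0], [340.0, 362.0], [356.0, 364.0], [367.0, 388.0], [373.0, 415.0], [374.0, 443.0]]
200 [[326.0, 345.0], [341.0, 349.0], [353.0, 351.0], [361.0, 368.0], [365.0, 388.0], [366.0, 409.0]]
```

```bash
python3 -m handwheel '[[0,0.0017,-0.0027,0.08,0,0,0],[0,0.0017,-0.0027,0.2,-0.001,-0.001,0],[0,0.0017,-0.0027,0.31,-0.002,-0.001,0],[0,0.0017,-0.0027,0.4,-0.003,-0.001,0],[0,0.0017,-0.0027,0.445,-0.003,-0.001,0],[0,0.0017,-0.0027,0.449,-0.003,-0.001,0]]'; python3 - <<'E'
from h import *
shot("scene","sc8",(170,125,500,385),2.3)
st=telemetry.read_state();print(tofx(st['eef_pos']),st['joints'])
for x in(-215,-205,-200,-170,-140,-110,-98,-95): print(x,plan((*fx((x,-9)),38),-34.4))
E
```

```text
clock: 9.8
eef_pos: [407.4, 271.2, 37.9]
eef_rot: [-1.717, 1.57, -2.317]
wrist_force: [0.0, 0.9, 0.8]
finger_gap: 0.9
[-229.56665856   -8.76241631] [ 5.12519542e-01  3.97357911e-01  1.84756999e+00 -1.43972458e-04
  8.96275898e-01 -4.58293589e-01]
-215 [ 0.0002  0.0001 -0.0001  0.0014  0.0159  0.0459]
-205 [ 0.0002  0.0001 -0.0001  0.0014  0.0273  0.0772]
-200 [ 0.0002  0.0001 -0.0001  0.0014  0.033   0.0929]
-170 [ 2.000e-04  1.000e-04 -1.000e-04  1.500e-03  6.720e-02  1.868e-01]
-140 [ 2.000e-04  1.000e-04 -1.000e-04  1.500e-03  1.014e-01  2.808e-01]
-110 [ 2.000e-04  1.000e-04 -1.000e-04  1.600e-03  1.356e-01  3.748e-01]
-98 [ 2.000e-04  1.000e-04 -1.000e-04  1.600e-03  1.493e-01  4.124e-01]
-95 [ 2.000e-04  1.000e-04 -1.000e-04  1.600e-03  1.527e-01  4.218e-01]
```

View pics/sc8.png

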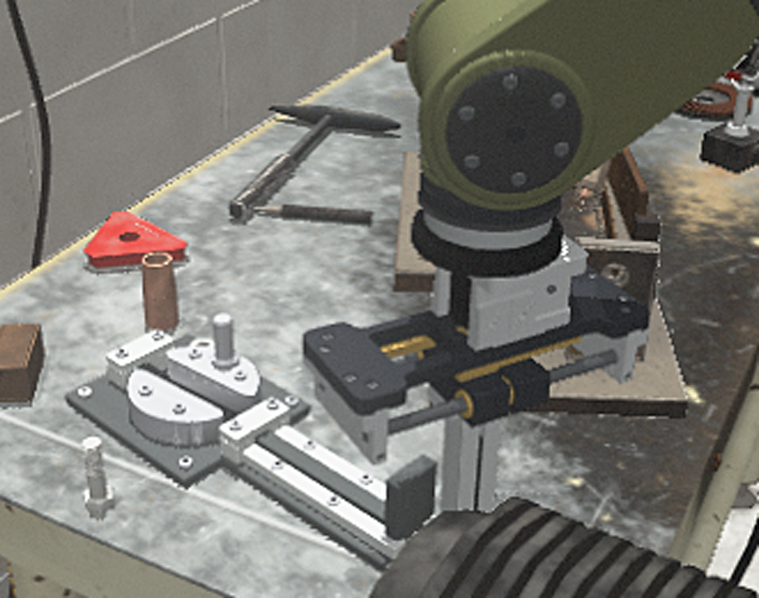

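```bash
python3 -m handwheel '[[0,0,0,0.001,0.008,0.022,0],[0,0,0,0.001,0.016,0.046,0],[0,0,0,0.001,0.022,0.062,0],[0,0,0,0.001,0.027,0.077,0],[0,0,0,0.001,0.033,0.093,0],[0,0,0,0.001,0.04,0.112,0],[0,0,0,0.001,0.047,0.131,0],[0,0,0,0.001,0.054,0.15,0],[0,0,0,0.001,0.0605,0.168,0],[0,0,0,0.001,0.067,0.187,0]]'; python3 - <<'E'
from h import *
shot("scene","sc9",(170,125,500,385),2.3); c,_=shot("top","top9",(100,150,300,350),3)
st=telemetry.read_state();print(tofx(st['eef_pos']))
for x in(-170,-140,-110,-100,-96,-93): print(x,plan((*fx((x,-9)),38),-34.4))
E
```

```text
clock: 11.1
eef_pos: [465.7, 256.2, 38.1]
eef_rot: [0.811, 1.57, 0.211]
wrist_force: [-3.0, 0.6, 2.8]
finger_gap: 0.2
[-169.23604681   -9.12017918]
-170 [ 0.      0.0003 -0.0002  0.0003 -0.0005 -0.0025]
-140 [ 0.      0.0003 -0.0002  0.0004  0.0337  0.0914]
-110 [ 0.      0.0003 -0.0002  0.0005  0.068   0.1854]
-100 [ 0.000e+00  3.000e-04 -2.000e-04  6.000e-04  7.940e-02  2.167e-01]
-96 [ 0.000e+00  3.000e-04 -2.000e-04  6.000e-04  8.400e-02  2.292e-01]
-93 [ 0.000e+00  3.000e-04 -2.000e-04  6.000e-04  8.740e-02  2.386e-01]
```

View pics/sc9.png

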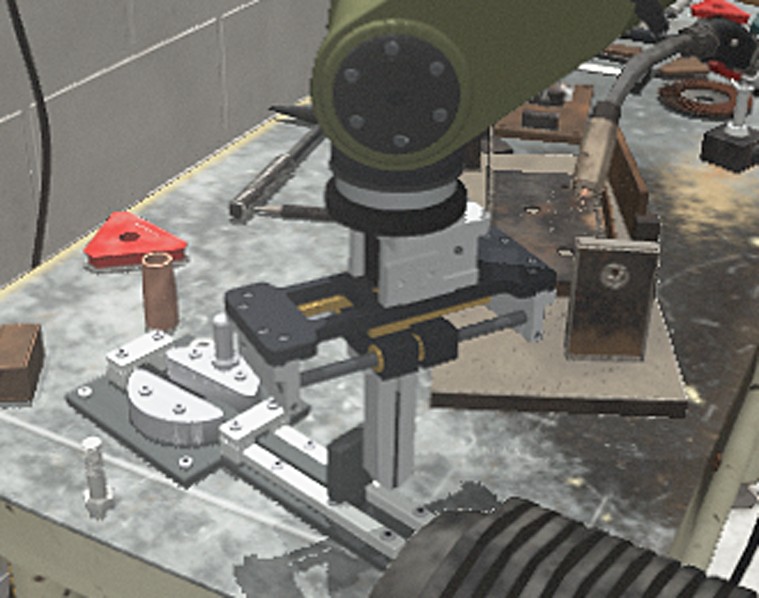

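View pics/top9.png

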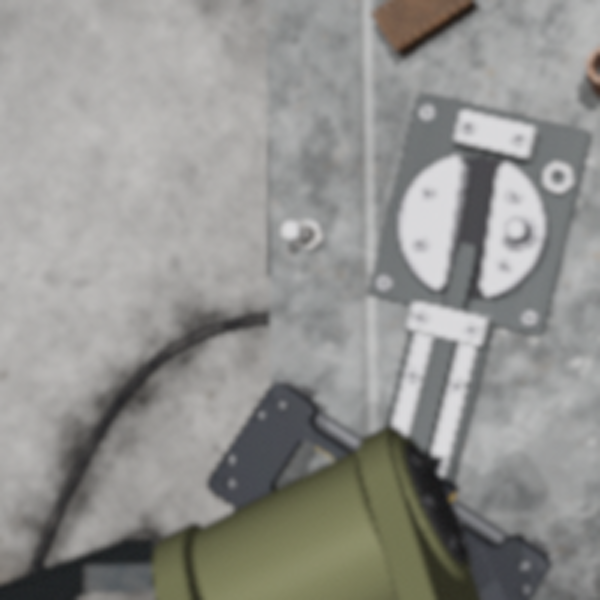

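```bash
python3 -m handwheel '[[0,0,0,0,0.007,0.02,0],[0,0,0,0,0.014,0.04,0],[0,0,0,0,0.022,0.06,0],[0,0,0,0,0.03,0.08,0],[0,0,0,0,0.037,0.1,0],[0,0,0,0,0.044,0.12,0],[0,0,0,0,0.051,0.14,0],[0,0,0,0,0.058,0.16,0],[0,0,0,0,0.066,0.18,0],[0,0,0,0,0.071,0.195,0],[0,0,0,0,0.075,0.205,0]]'; python3 - <<'E'
from h import *
shot("scene","sc10",(170,125,500,385),2.3); c,_=shot("top","top10",(100,150,300,350),3)
st=telemetry.read_state();print(tofx(st['eef_pos']))
for x in(-100,-96,-93,-90): print(x,plan((*fx((x,-9)),38),-34.4))
E
```

```text
clock: 12.58
eef_pos: [529.7, 239.7, 38.1]
eef_rot: [0.631, 1.57, 0.03]
wrist_force: [-1.5, 0.6, -0.7]
finger_gap: 0.3
[-103.44533432   -9.04458601]
-100 [-0.      0.0003 -0.0003  0.0006  0.0041  0.0107]
-96 [-0.      0.0003 -0.0003  0.0006  0.0086  0.0233]
-93 [-0.      0.0003 -0.0003  0.0006  0.0121  0.0327]
-90 [-0.      0.0003 -0.0003  0.0006  0.0155  0.0421]
```

View pics/sc10.png

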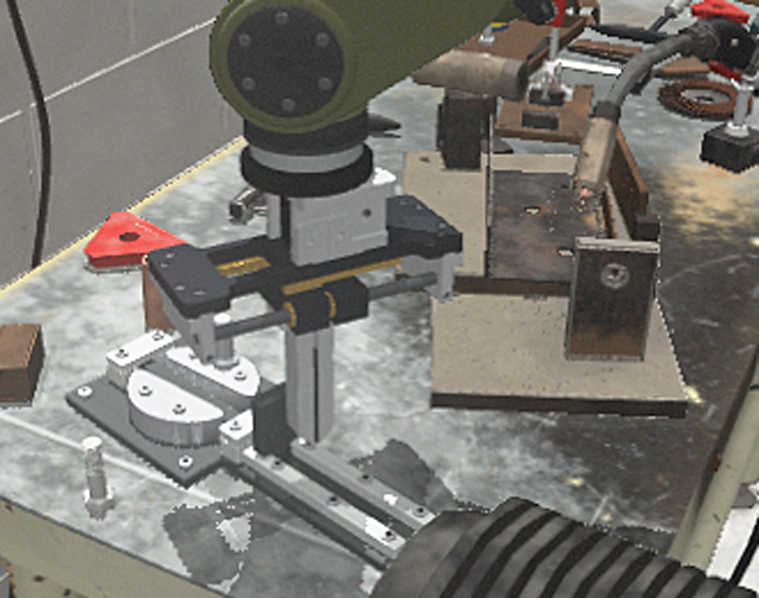

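View pics/top10.png

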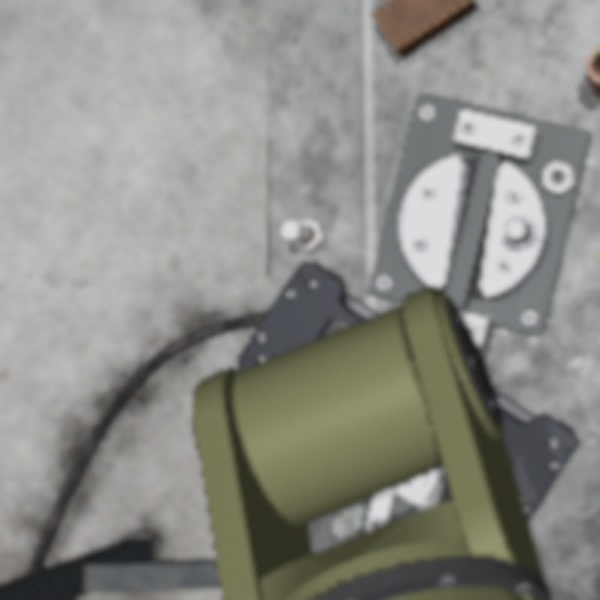

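```bash
python3 -m handwheel '[[0,0,0,0,0.002,0.005,0],[0,0,0,0,0.004,0.01,0],[0,0,0,0,0.006,0.015,0],[0,0,0,0,0.007,0.02,0],[0,0,0,0,0.008,0.022,0],[0,0,0,0,0.008,0.022,0]]'; python3 - <<'E'
from h import *
st=telemetry.read_state();print(tofx(st['eef_pos']),st['wrist_force'])
E
```

```text
clock: 13.42
eef_pos: [536.6, 238.0, 38.2]
eef_rot: [0.671, 1.569, 0.07]
wrist_force: [-0.6, -0.7, 0.1]
finger_gap: 0.4
[-96.36726836  -9.0756843 ] [-0.58192909 -0.72082167  0.05123591]
```

```bash
python3 -m handwheel '[[0,0,0,0,0.001,0.003,0],[0,0,0,0,0.002,0.006,0],[0,0,0,0,0.003,0.009,0]]'; python3 -m handwheel '[[0,0,0,0,0.001,0.003,0],[0,0,0,0,0.002,0.006,0]]'; python3 - <<'E'
from h import *
shot("scene","sc11",(230,245,330,345),6)
st=telemetry.read_state();print(tofx(st['eef_pos']),st['wrist_force'])
E
```

```text
clock: 13.8
eef_pos: [537.3, 237.7, 38.1]
eef_rot: [-2.547, 1.567, 3.136]
wrist_force: [-22.0, 3.0, 12.2]
finger_gap: -0.0
clock: 14.05
eef_pos: [537.2, 237.7, 38.1]
eef_rot: [-2.539, 1.563, -3.138]
wrist_force: [-21.3, 3.8, 13.8]
finger_gap: 0.5
[-95.78237634  -9.14241405] [-19.13907643   3.5542296   11.6471597 ]
```

View pics/sc11.png

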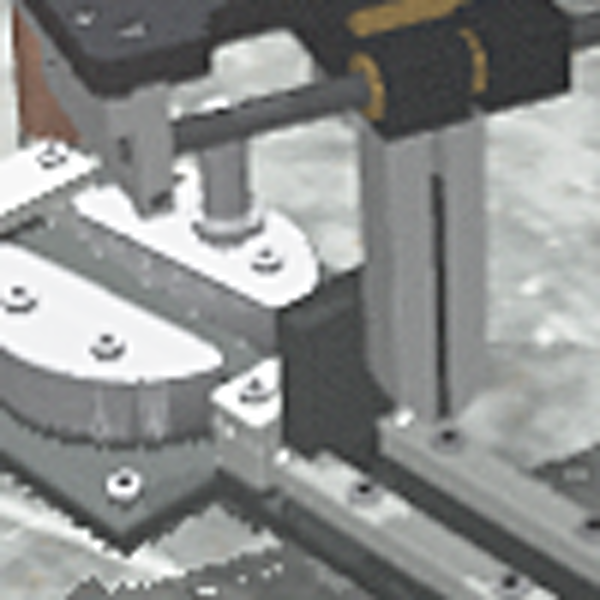

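```bash
python3 -m handwheel '[[0,0,0,0,-0.01,-0.02,0],[0,0,0,0,-0.025,-0.07,0],[0,0,0,0,-0.045,-0.12,0],[0,0,0,-0.1,-0.05,-0.14,0],[0,0,0,-0.25,-0.05,-0.14,0],[0,0,0,-0.4,-0.05,-0.14,0],[0,0,0,-0.5,-0.05,-0.14,0],[0,0,0,-0.5,-0.05,-0.14,0]]'; python3 - <<'E'
from h import *
c,im=shot("wrist","w12");np.save("pics/w12c.npy",c,allow_pickle=True); shot("scene","sc12",(170,225,380,385),3.7)
E
```

```text
clock: 15.1
eef_pos: [495.6, 249.6, 190.5]
eef_rot: [-2.898, 1.566, 2.786]
wrist_force: [-0.4, -0.3, -0.4]
finger_gap: 0.4
```

View pics/w12.png

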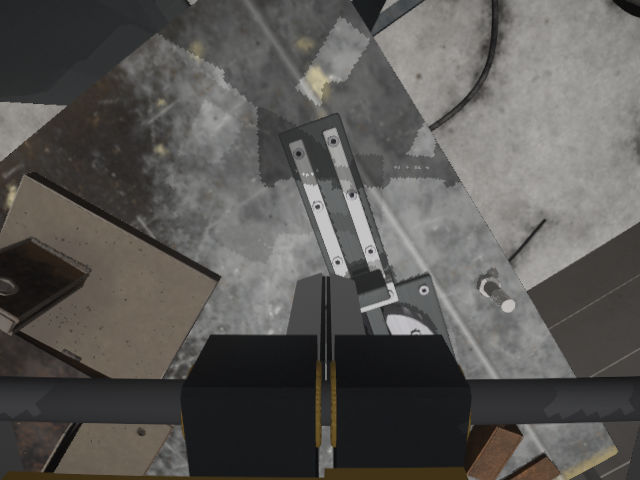

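View pics/sc12.png

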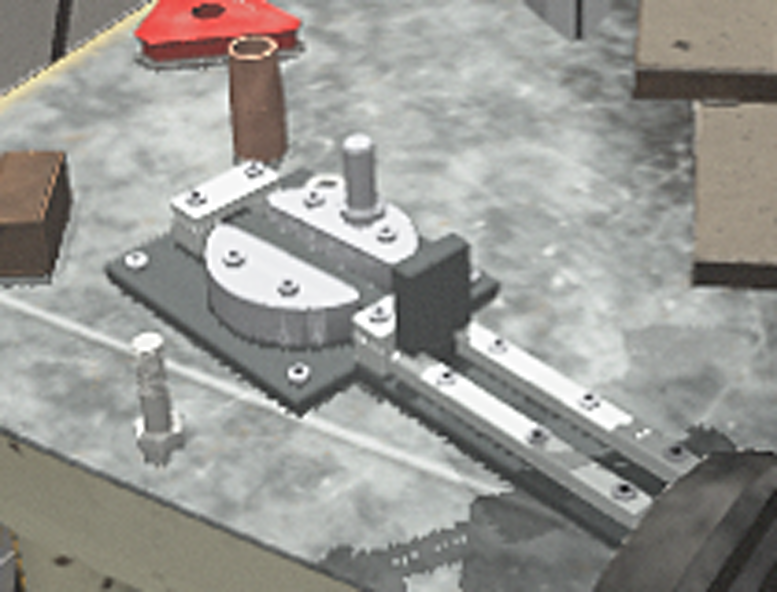

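```bash
python3 -m handwheel '[[0,0,0,-0.1,0.05,0.02,0],[0,0,0,-0.2,0,-0.1,0],[0,0,0,-0.25,-0.1,-0.2,0],[0,0,0,-0.25,-0.2,-0.25,0],[0,0,0,-0.25,-0.25,-0.27,0],[0,0,0,-0.25,-0.25,-0.27,0],[0,0,0,-0.25,-0.25,-0.27,0]]'; python3 - <<'E'
from h import *
c,im=shot("top","top12",(185,172,325,342),3.5)
st=telemetry.read_state();print(st['wrist_force'],abs(st['qd']).max())
E
```

```text
clock: 16.08
eef_pos: [386.5, 233.1, 262.8]
eef_rot: [-2.46, 1.561, -3.059]
wrist_force: [-0.4, 0.3, -0.5]
finger_gap: 0.3
[-0.77705804  1.10780155  0.70633416] 0.0036432275123238276
```

View pics/top12.png

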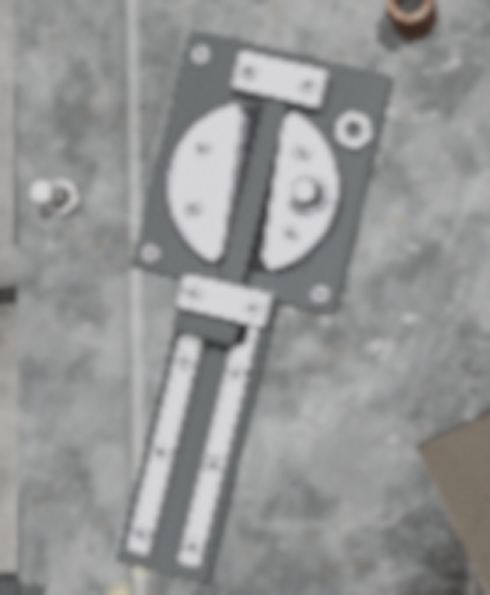

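```bash
python3 - <<'E'
from h import *
c=calibration("top")
P=lambda a,b,z:tofx(cast(c,[((a+.5)/3.5+184.5,(b+.5)/3.5+171.5)],z)[0])
p=P(305,193,65);print("pin",p,np.arctan2(-p[0],-p[1]))
for a,b in[((245,108),(224,258)),((284,115),(263,262))]:
    d=P(*a,28)-P(*b,28);print(np.arctan2(-d[1],d[0]))
print([P(a,b,62).round(1) for a,b in[(178,334),(237,347),(181,318),(244,332)]],P(55,197,20),P(353,130,18))
E
```

```text
pin [  1.15728514 -31.86952438] -0.03629727399434093
-0.09494441052799779
-0.09070221054237221
[array([-84.3,  15.7]), array([-84.1, -15.6]), array([-76. ,  16.1]), array([-75.7, -17.3])] [-29.07626192 105.82573031] [ 42.81667356 -43.7589691 ]
```

```bash
python3 -c "
from cell import order;print(order.sign_off())"
```

```text
the job is handed in; nothing more can be done
None
```

The fixture is locked and the job is handed in, at about 16 s of the 50 s allowed. With closed fingertips I pushed the pin round from about 1.41 rad to about zero while the bar's nose was still under the guide bridge. Then I pushed the lug straight through until it stopped against the bridge and backed away.

What the last checks showed:
- **Home stop:** the push met about 22 N and the tool stopped moving, at the position predicted for the lug on the bridge.
- **Bar:** the top camera puts the lug's rear face at x about -84.2 mm in the fixture's frame. That means the bar's origin is at about -11.7 mm (nominal home -11.5), with the lug centred within about 1 mm.
- **Disc:** the two measurements disagree slightly. The pin gives -0.04 rad and the slot edges give about -0.09 rad; both are within the 0.2 rad allowed.
- **Loose things:** the nut and bolt measured in the same place as at the start. The nozzle and tube look unmoved in the pictures. The punch is outside the last close-ups, and I did not check it at the end, but the arm worked well away from it.
- **Robot:** it stood clear with less than about 1.5 N showing at the wrist, which is noise level. No check failed.

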